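# Move the dosing nozzle from the chocolate machine to the rinse stand

### The arm

A 6-joint arm with a two-finger parallel gripper is mounted at the origin on the work surface. World frame = base frame: x ahead of the robot, y to its left, z up, the work surface at z = 0. Lengths are in m, angles in rad, forces in N, time in s.
With the tool pointing down it reaches from about 0.225 to 0.875 m from the base axis. Payload 3.4 kg.
Tool frame: the origin (TCP) lies at the very end of the fingers, on their centre line; the grasp point (between the pads) lies 19 mm behind it (grip_depth is the distance from the TCP to the grasp point, in m); x points along the fingers, z is the direction in which the jaws open and shut, and the axes are right-handed (so a half turn about x gives the same grasp; the last joint's range is limited). The gripper opens to 85 mm and grips with 20 to 120 N. Pads are 22 mm wide; open, the fingers measure 114 mm over their backs; the gripper's body (76 mm by 85 mm) begins 54 mm behind the grasp point. The pads swing forward as they close: fully open they stand 13 mm farther back than shut.
Start: joints at [1.076, 0.276, 1.505, -0, 1.361, -0.121], TCP at [0.21, 0.535, 0.231] pointing down, gripper open.
Joint ranges: [-2.89, 2.89], [-0.75, 2.08], [0.22, 2.7], [-1.18, 4.32], [0.11, 2.71], [-2.7, 2.7]. Speed limits (rad/s): [2.57, 2.57, 3.14, 3.14, 3.14, 3.14].

### API

Orientations are given as a unit quaternion [w, x, y, z].
In Python, from rig import get_state, get_image, sign_off, grip_depth gives the robot as it stands. The module is installed in compiled form; this text tells all that it offers.
- The arm moves only by the tool arm_command, never from a script. Its argument "series" is a list of rows, each an object with "dp": the shift along the tool's x, y, z scaled (see below), a list of three; "angular": the turn, a rotation vector about the tool's x, y, z scaled (see below), a list of three; "gripper": the finger opening in mm, from 0 to 85.4. A call has exactly 8 rows; each row shifts and turns the pose as measured when the row begins, along the tool's axes as they then stand; what a row does not reach is not made up. The controller multiplies each number of a shift by 0.12 m and each number of a turn by 90 degrees. A row lasts 1/8 s, in which the tool goes at most 62.5 mm and 10.7 degrees, less where a joint would pass 70% of its speed; a pose out of reach is approached as far as the arm can. A call with a number of a shift or a turn outside -1 to 1 is refused whole. A call with a gripper value outside its range is refused whole. The fingers move at their own pace and stop on an object; "grip_force" is the grip in N (left out, the last holds). Time passes only in rows, so rows that do not move let the fingers close, or fill a call up. It gives the time, the measured TCP pose, the force and the opening at its end, in the units of the state.
- get_state(): the state, without advancing time (a new reading comes with each control period).
- get_image(name): name is "scene" or "side" or "wrist"; returns a dict with "image" (480x640x3 uint8, blue, green, red), "depth" (480x640 float32, m along the optical axis (not along the pixel's ray), 0 where there is no reading), "mtx" (3x3 intrinsics, pixels), "view" (4x4, takes a point from world to camera coordinates); the wrist camera has in their place "mount" (4x4, takes a point from camera to tool coordinates, whose origin is the TCP and whose axes are the tool frame's). Camera axes: x right, y up, looking along -z (the intrinsics and any distortion apply to the point x, -y, -z); pixel columns grow to the right and rows downward; lengths in m; the calibration is good to about 2 mm. A picture is of the moment at which its call begins: read the wrist's pose just before it.
- sign_off(): hands the job in, once; it reports no verdict.
The state is a dict: "clock": time; "qpos": joint angles; "qd": joint speeds; "effort": joint torques, N m; "position": TCP position; "ee_rot": TCP orientation; "contact_force": force on the tool from outside, world axes, zero at the start; "moment": the same for the moment, N m; "width": finger opening in m.
Only numpy, scipy, OpenCV 4.12 (cv2) and the standard library are available. Lean on these libraries where they do the work, as an engineer would, in place of code of your own. Each camera call takes 0.05 s, during which the arm holds its last target. There are 200 camera calls.

### The job

The dosing run is over: take the blue elbow nozzle off the machine's outlet, holding its orange release button in while you draw it straight off, carry it over without setting it down, and clip it onto the rinse stand's spigot, spout down. Slide it on by feel until it is fully home, so that its clip springs back and locks behind the flange when you let go. Work with a light hand, never forcing the nozzle against a socket or crushing it, and leave everything else where it lies.

Things in the scene. Friction and masses are not known exactly. Their poses are not given: they have to be found in the camera images.
- nozzle: Blue elbow nozzle, 0.16 kg. Origin: centre of its sleeve's mouth; x along the sleeve, the way it pulls off; z up, spout down. Sleeve x 0-30 mm, 30 mm square, bore 21.6 mm square, 30 deep. Solid head x 30-58, y -13 to 15, z -14 to 14. Spout 22 mm round at x 45, tip at z -50. Orange rocker clip along its -y side: pivot at x 20, y -16; hook at x -14 to -8, held behind the socket's flange.
- squeeze (a point): Point on the nozzle (at x 42, y -4.5, z 0 mm in its frame; same axes) midway between the clip's orange button (rounded pad 12 x 18 mm, top at y -29 when out, -24 when in) and the flat far face (y +15). Closing the fingers along y here presses the button: 44 mm wide when out, 39 when in. A grip off centre pushes the nozzle sideways against its socket.
- clip (a joint): Angle of the orange clip (rad): within 0.06 of 0 when hooked behind a flange, 0.23 with the button fully in, -0.12 when the hook hangs free; it clears the flange above about 0.16. Sprung: the button needs about 4 N to start, 9 N to go fully in. If let go over 1.5 mm short of home, the hook rides on the flange's edge (clip above 0.1) or falls in front of it (near -0.1).
- outlet_seat (a point): Socket of the dosing machine, 165 mm above the bench, 85 mm out from the housing. Origin: centre of the front face of its 34 mm square, 6 mm thick flange; x out along the spigot, z up. Spigot 20 mm square, 28 long, its last 8 tapering to 10; a seal ring 12 from the flange drags 1 to 4 N and lifts the nozzle 0.8. Nozzle on: frames coincide.
- rinse_mark (a point): Nominal place of the front of the rinse stand's flange, 135 mm above the bench, 79 mm out from its post; x points away from the post along the spigot, z up. Flange, spigot and seal are like the machine's, but their clamp is set by hand: they stand up to 15 mm in or out (x) and 4 mm aside and up or down (y, z) of this point, parallel to it. Feel for them.
- rinse_stand: The rinse stand (fixed; steel post to 185 mm, white clamp head, drip pan 210 x 150 x 24 mm): origin on the bench, 9 mm in front of its post; x runs out along its spigot, z up. Home is where the nozzle's mouth stops against the flange. Contact between the nozzle and either socket must stay under 30 N in all (the seal alone makes up about 7 of it), the squeeze of the fingers under 80 N.
- machine: The dosing machine (fixed; steel housing 300 mm wide, 340 deep, 245 high, hopper on top to 370): origin on the bench under the middle of its front, x out along its outlet, z up.
- mould: Clear praline mould 135 x 275 x 24 mm under the machine's outlet, partly filled. Origin: centre of its underside. Leave it.
- spare_nozzle: Another, white nozzle with a green clip, lying on its side on the bench, about 65 x 65 x 45 mm. Origin: centre of its underside. Leave it.
- pistachio_jar: Green jar, 64 mm across, 85 mm high. Origin: centre of its underside. Leave it.
- scraper: Steel scraper with dark wood grip, 130 x 110 x 20 mm, flat on the bench. Origin: underside at the blade's root. Leave it.
- pastry_ring: Brass cutter ring, 56 mm across, 35 mm high. Origin: centre of its underside. Leave it.
- bowl: Steel bowl 130 mm across, 60 mm high. Origin: centre of its underside. Leave it.

How it is judged:
On the way, in this order (a step that is already met when the one before it is completed fails the run):
1. the button is held in while the nozzle slides along the machine's spigot (value of joint clip above 0.1 rad and x of nozzle in the frame of outlet_seat between 0.008 and 0.035 m and distance between nozzle and outlet_seat below 0.036 m), for 0.02 s.
2. the nozzle is off the machine (distance between nozzle and outlet_seat above 0.05 m), for 0.1 s.
At the end, for the whole second after the job is handed in: The nozzle sits on the rinse stand's spigot, its mouth within -16.5 to 17.5 mm of the mark along x and 6.5 mm along y and z, in line and upright within 0.12 rad, the clip between -0.075 and 0.06 rad, that is, hooked behind the flange, and it is at rest (x of nozzle in the frame of rinse_mark between -0.0165 and 0.0175 m and y of nozzle in the frame of rinse_mark between -0.0065 and 0.0065 m and z of nozzle in the frame of rinse_mark between -0.0065 and 0.0065 m and angle between the x axis of nozzle and the x axis of rinse_mark, either way round below 0.12 rad and angle between nozzle's own z axis and vertical below 0.12 rad and value of joint clip between -0.075 and 0.06 rad and linear speed of nozzle below 0.01 m/s); the robot touches nothing.
It fails at once if the nozzle is forced against the machine's socket (over 30 N) (contact force between nozzle and machine above 30 N).
It fails at once if the nozzle is forced against the rinse stand (over 30 N) (contact force between nozzle and rinse_stand above 30 N).
It fails at once if the nozzle is squeezed with more than 80 N (contact force between nozzle and the fingers above 80 N).
It fails at once if the nozzle is dropped or set down (height (world z) of nozzle below 0.07 m).
It fails at once if a bystander is moved by more than 25 mm (distance of any of mould, spare_nozzle, pistachio_jar, scraper, pastry_ring, bowl from where it was at the start of the episode above 0.025 m).
It also fails if it takes over 61 s, if anything falls off the work surface, if the arm or the gripper's body presses on something with over 40 N, if the wrist force passes 120 N, or if a joint passes its speed limit or range.

## Working session

There is one attempt and no reset: what is moved stays moved. The work goes in short steps, Python scripts to look and compute and a tool call to move; the robot and the scene stay as the last step left them, time stands still between calls to the robot, and variables do not carry over. Pictures are saved under pics/ and viewed, about 8 in all and at most 12, crops included, and the job is handed in when it is done.

Besides the shell and the picture viewer there is one more tool, called after "Emit:" by a JSON object that holds its "op" and its "data", one argument or row to a line. arm_command: Moves the arm, as the interface text tells. Its arguments: {"type":"object","properties":{"series":{"type":"array","items":{"type":"object","properties":{"dp":{"type":"array","items":{"type":"number"}},"angular":{"type":"array","items":{"type":"number"}},"gripper":{"type":"number"}}}},"grip_force":{"type":"number"}},"required":["series"]}

```bash
mkdir -p pics; cat > h.py <<'E'
import numpy as np,cv2
from rig import get_state,get_image,sign_off,grip_depth
from scipy.spatial.transform import Rotation as R
def Rq(q): return R.from_quat([q[1],q[2],q[3],q[0]])
def cam2world(im,st=None):
    if 'view' in im: return np.linalg.inv(im['view'])
    T=np.eye(4);T[:3,:3]=Rq(st['ee_rot']).as_matrix();T[:3,3]=st['position'];return T@im['mount']
def cloud(im,st=None):
    d=im['depth'];K=im['mtx'];v,u=np.mgrid[:480,:640]
    p=np.stack([(u-K[0,2])/K[0,0]*d,-(v-K[1,2])/K[1,1]*d,-d],-1)
    C=cam2world(im,st);return p@C[:3,:3].T+C[:3,3]
def snap(n,fn):
    st=get_state();im=get_image(n);cv2.imwrite('pics/'+fn+'.png',im['image']);np.savez(fn,**im);return im,st
E
python3 - <<'E'
from h import *
print(get_state(),grip_depth)
ims=[]
for n in['scene','side','wrist']:
    im,st=snap(n,n+'0');print(n,[k for k in im],np.round(im['mtx'],1).tolist(),np.round(cam2world(im,st),3).tolist());ims.append(im['image'])
cv2.imwrite('pics/both.png',cv2.resize(np.vstack(ims[:2]),(533,800))[:600] if 0 else cv2.resize(np.hstack(ims[:2]),(800,300)))
E
```

```text
{'clock': 0.0, 'qpos': array([ 1.07600475e+00,  2.76580603e-01,  1.50613585e+00, -8.54640722e-06,
        1.36071382e+00, -1.20984631e-01]), 'qd': array([-0.00065017,  0.00108208,  0.00016671,  0.00038968, -0.00083904,
       -0.00097359]), 'effort': array([ 6.55078584e-04, -4.16770434e+01, -2.45801014e+01, -1.24118496e-04,
        1.09179641e-02, -2.05339127e-06]), 'position': array([0.20971109, 0.534817  , 0.23044685]), 'ee_rot': array([ 0.58362449, -0.39868513,  0.58477583,  0.39808272]), 'contact_force': array([-0.35422421, -0.02486054, -0.01470869]), 'moment': array([-0.04061448,  0.02197994, -0.00121935]), 'width': 0.08551294403505615} 0.0187
scene ['image', 'depth', 'mtx', 'view'] [[486.3, 0.0, 326.3], [0.0, 486.3, 248.0], [0.0, 0.0, 1.0]] [[0.8, -0.371, 0.471, 1.043], [0.599, 0.464, -0.652, -0.532], [0.024, 0.804, 0.594, 0.731], [0.0, 0.0, 0.0, 1.0]]
side ['image', 'depth', 'mtx', 'view'] [[497.3, 0.0, 316.0], [0.0, 497.3, 233.9], [0.0, 0.0, 1.0]] [[-0.943, 0.244, -0.226, 0.288], [-0.332, -0.66, 0.674, 0.935], [0.016, 0.711, 0.703, 0.929], [0.0, 0.0, 0.0, 1.0]]
wrist ['image', 'depth', 'mtx', 'mount'] [[410.6, 0.0, 323.8], [0.0, 410.6, 240.4], [0.0, 0.0, 1.0]] [[0.364, -0.89, -0.275, 0.139], [0.931, 0.348, 0.109, 0.563], [-0.001, -0.295, 0.955, 0.374], [0.0, 0.0, 0.0, 1.0]]
```

View pics/scene0.png

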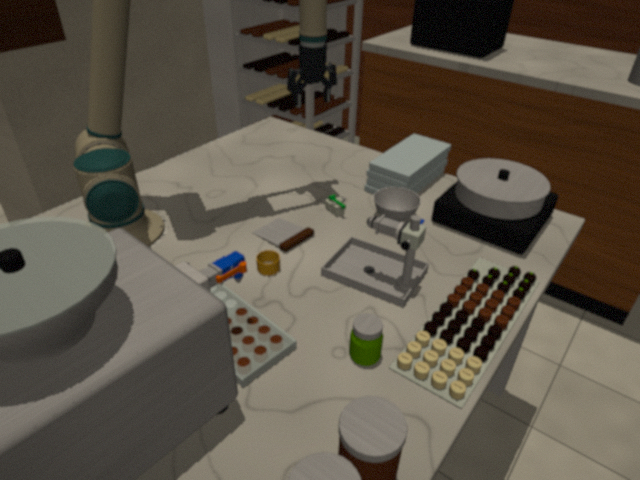

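View pics/side0.png

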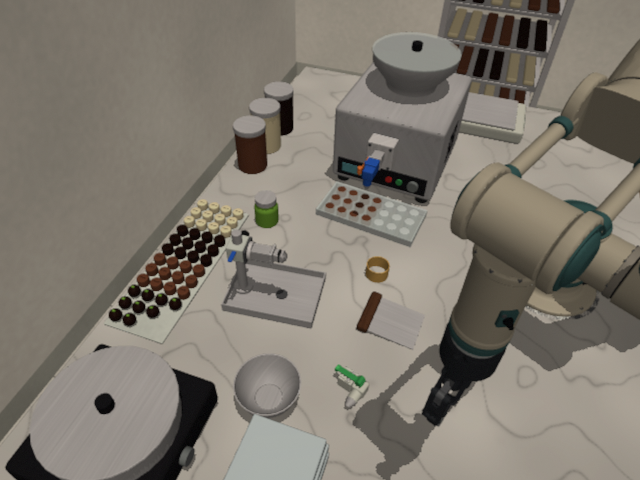

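The scene view shows the nozzle at about (230,265), pointing out of the machine on the left, and the stand at (405,250). In the side view the nozzle is at (373,168), and the stand's post is at (240,260) with its spigot pointing right to (280,255).

```bash
python3 - <<'E'
from h import *
def ld(n): return dict(np.load(n+'.npz'))
for n in['scene0','side0']:
    im=ld(n);P=cloud(im);hsv=cv2.cvtColor(im['image'],cv2.COLOR_BGR2HSV);H,S,V=cv2.split(hsv);ok=im['depth']>0
    print(n,'bench z',np.percentile(P[...,2][ok],[5,30,50]).round(4))
    if n=='scene0':box=(slice(230,300),slice(170,260))
    else: box=(slice(130,200),slice(340,410))
    for nm,m in[('blue',(H>100)&(H<130)&(S>150)&(V>50)),('orange',(H>3)&(H<18)&(S>170)&(V>110))]:
        q=P[box][m[box]&ok[box]];print(nm,len(q));
        q=q[(q[:,2]>.1)]
        print(np.percentile(q,[2,10,25,50,75,90,98],axis=0).round(4).tolist())
    # machine front / pan: normals
    def plane(b,zr=None):
        q=P[b].reshape(-1,3); q=q[im['depth'][b].ravel()>0]
        c=np.median(q,0); q=q[np.linalg.norm(q-c,axis=1)<.2]
        for _ in range(8):
            c=q.mean(0);nn=np.linalg.svd(q-c)[2][2];d=abs((q-c)@nn);q=q[d<max(.003,np.median(d)*2)]
        print('plane',c.round(4),nn.round(4),len(q),d.std().round(4))
    if n=='side0':
        plane((slice(120,155),slice(345,365)));plane((slice(130,170),slice(405,430)))
        plane((slice(75,110),slice(400,440)))
        for nm,b in[('post',(slice(228,312),slice(225,300)))]:
            q=P[b].reshape(-1,3);q=q[(q[:,2]>.05)&(im['depth'][b].ravel()>0)]
            for lo in np.arange(.05,.21,.015):
                r=q[(q[:,2]>=lo)&(q[:,2]<lo+.015)]
                if len(r)>5:print(round(lo,3),len(r),r.min(0).round(3),r.max(0).round(3))
    # pan
    b=(slice(235,305),slice(310,435)) if n=='scene0' else (slice(250,330),slice(215,335))
    q=P[b].reshape(-1,3);q=q[(q[:,2]>.016)&(q[:,2]<.032)]
    rect=cv2.minAreaRect(q[:,:2].astype(np.float32)*1000);print('pan',len(q),rect,cv2.boxPoints(rect).round(0).tolist())
E
python3 - <<'E'
import cv2,numpy as np
a=cv2.imread('pics/side0.png');b=cv2.imread('pics/scene0.png')
c=np.hstack([cv2.resize(a[120:195,335:435],(400,300),interpolation=2),cv2.resize(b[225:300,170:270],(400,300),interpolation=2)])
d=np.hstack([cv2.resize(a[220:325,215:335],(400,300),interpolation=2),cv2.resize(b[200:305,320:440],(400,300),interpolation=2)])
cv2.imwrite('pics/crop1.png',np.vstack([c,d]))
E
```

```text
scene0 bench z [-0.7532 -0.0036  0.0203]
blue 312
[[0.4717, -0.09, 0.1359], [0.4758, -0.0859, 0.1726], [0.4806, -0.0791, 0.1759], [0.4891, -0.0656, 0.1773], [0.4952, -0.0537, 0.1783], [0.4977, -0.0457, 0.179], [0.4999, -0.0413, 0.1798]]
orange 94
[[0.4944, -0.107, 0.1637], [0.4977, -0.1047, 0.1671], [0.5013, -0.0953, 0.1684], [0.5044, -0.0672, 0.1694], [0.5076, -0.0562, 0.171], [0.5121, -0.0507, 0.1722], [0.5138, -0.0475, 0.1731]]
pan 607 ((610.6458129882812, 267.0929870605469), (211.91441345214844, 158.79910278320312), 6.178036212921143) [[497.0, 335.0], [514.0, 177.0], [725.0, 200.0], [707.0, 357.0]]
side0 bench z [-0.5477 -0.0006  0.0026]
blue 317
[[0.4667, -0.0857, 0.136], [0.4685, -0.0762, 0.1461], [0.4731, -0.0651, 0.1627], [0.4805, -0.0427, 0.1774], [0.4879, -0.0358, 0.1805], [0.4925, -0.0339, 0.182], [0.4958, -0.0324, 0.1834]]
orange 30
[[0.5014, -0.0667, 0.162], [0.5023, -0.0565, 0.1651], [0.5034, -0.0521, 0.1695], [0.5055, -0.0474, 0.1729], [0.508, -0.0449, 0.1756], [0.5098, -0.0426, 0.1767], [0.5114, -0.0407, 0.1775]]
plane [ 0.5591 -0.1847  0.1673] [ 0.0873  0.9962 -0.0036] 577 0.0008
plane [ 0.3862 -0.1704  0.1781] [ 0.0848  0.9964 -0.0022] 808 0.0008
plane [ 0.4231 -0.2959  0.2905] [ 0.2853 -0.8037  0.5223] 425 0.001
0.05 43 [0.676 0.272 0.05 ] [0.696 0.288 0.065]
0.065 39 [0.676 0.268 0.065] [0.695 0.288 0.079]
0.08 46 [0.675 0.275 0.08 ] [0.697 0.288 0.095]
0.095 18 [0.677 0.28  0.096] [0.694 0.287 0.107]
0.11 24 [0.604 0.28  0.12 ] [0.703 0.3   0.125]
0.125 214 [0.577 0.226 0.125] [0.703 0.302 0.14 ]
0.14 586 [0.577 0.229 0.14 ] [0.705 0.33  0.155]
0.155 352 [0.604 0.249 0.155] [0.707 0.316 0.17 ]
0.17 60 [0.676 0.264 0.171] [0.697 0.289 0.185]
0.185 46 [0.678 0.266 0.185] [0.697 0.287 0.189]
pan 787 ((644.978271484375, 269.79876708984375), (284.1131591796875, 158.5614776611328), 5.722709655761719) [[496.0, 335.0], [512.0, 177.0], [794.0, 205.0], [778.0, 363.0]]
```

View pics/crop1.png

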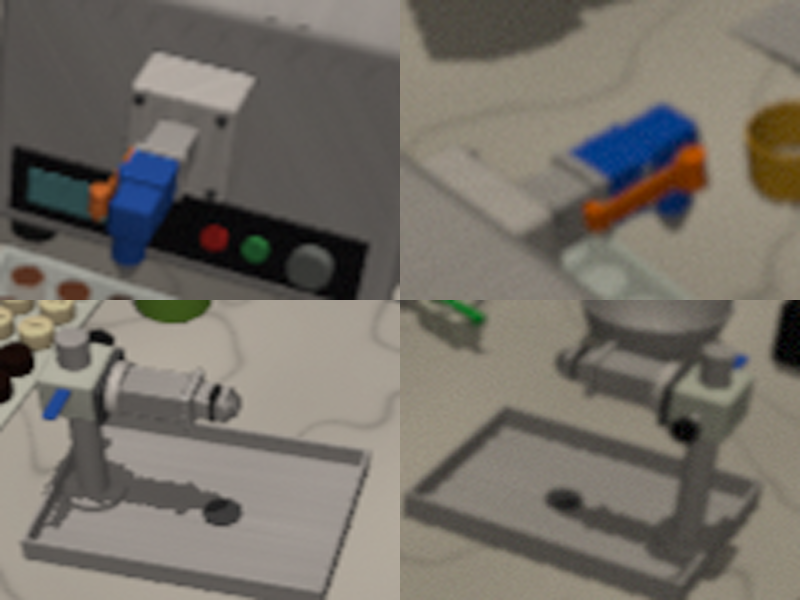

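The crops show the nozzle with its clip on the +x world side, pointing out along about +y. The rinse spigot points along about -x, with its dark seal and tapered tip visible.

```bash
cat >> h.py <<'E'
u=np.array([.0865,.9963,0]);v=np.array([-.9963,.0865,0])   # nozzle axes on the machine
def ld(n): return dict(np.load(n+'.npz'))
def lat(P,im,box,nm=''):
    H,S,V=cv2.split(cv2.cvtColor(im['image'],cv2.COLOR_BGR2HSV));ok=im['depth']>0
    m=(H>100)&(H<130)&(S>150)&(V>40)&ok;q=P[box][m[box]];q=q[q[:,2]>.1]
    top=q[q[:,2]>.172]
    print(nm,'u',np.percentile(top@u,[1,5,50,95,99]).round(4),'v',np.percentile(top@v,[1,3,10,50,90,97,99]).round(4),'z',np.percentile(top[:,2],[10,50,90]).round(4))
E
python3 - <<'E'
from h import *
for n,b in[('scene0',(slice(230,300),slice(170,260))),('side0',(slice(130,200),slice(340,410)))]:
    im=ld(n);P=cloud(im);lat(P,im,b,n)
    # rinse
    b=(slice(210,290),slice(330,435)) if n=='scene0' else (slice(228,312),slice(225,300))
    q=P[b].reshape(-1,3)[im['depth'][b].ravel()>0];q=q[(q[:,2]>.1)&(q[:,0]>.55)&(q[:,0]<.72)&(q[:,1]>.21)&(q[:,1]<.31)]
    a=np.deg2rad(186.1);ax=np.array([np.cos(a),np.sin(a)]);ay=np.array([-ax[1],ax[0]])
    s=q[:,:2]@ax;t=q[:,:2]@ay
    for lo in np.arange(-.74,-.58,.005):
        m=(s>=lo)&(s<lo+.005)
        if m.sum()>3:print(round(lo,3),m.sum(),'t',np.percentile(t[m],[2,50,98]).round(4),'z',np.percentile(q[m,2],[2,50,98]).round(4))
st=get_state();print(Rq(st['ee_rot']).as_matrix().round(3))
E
```

```text
scene0 u [-0.0478 -0.0458 -0.0256 -0.0006  0.0019] v [-0.5051 -0.5043 -0.5024 -0.4918 -0.479  -0.4768 -0.4756] z [0.1749 0.1775 0.179 ]
-0.74 5 t [-0.2004 -0.1865 -0.1796] z [0.1277 0.1316 0.1488]
-0.735 134 t [-0.22   -0.1932 -0.1748] z [0.1198 0.1421 0.1562]
-0.73 64 t [-0.2175 -0.179  -0.1739] z [0.1186 0.1531 0.1676]
-0.725 122 t [-0.2176 -0.1891 -0.1513] z [0.1035 0.1546 0.1826]
-0.72 103 t [-0.2341 -0.1809 -0.1517] z [0.101  0.1486 0.1833]
-0.715 88 t [-0.205  -0.1822 -0.1514] z [0.1044 0.1532 0.1826]
-0.71 63 t [-0.2033 -0.1834 -0.1518] z [0.1324 0.1552 0.183 ]
-0.705 40 t [-0.2018 -0.1777 -0.1738] z [0.133  0.1518 0.1565]
-0.7 42 t [-0.2098 -0.1783 -0.174 ] z [0.1212 0.1516 0.1565]
-0.695 65 t [-0.222  -0.1792 -0.1745] z [0.1193 0.1503 0.1542]
-0.69 39 t [-0.2185 -0.1884 -0.1771] z [0.119  0.1516 0.157 ]
-0.685 36 t [-0.2104 -0.1864 -0.1799] z [0.1268 0.1472 0.1564]
-0.68 23 t [-0.2082 -0.1895 -0.1848] z [0.1257 0.1455 0.1506]
-0.675 33 t [-0.2113 -0.1894 -0.1862] z [0.1236 0.1421 0.1505]
-0.67 42 t [-0.2126 -0.19   -0.1855] z [0.1236 0.1458 0.15  ]
-0.665 34 t [-0.2133 -0.19
[... 1918 characters left out ...]
1]
-0.65 41 t [-0.2178 -0.2131 -0.1921] z [0.1281 0.1511 0.1558]
-0.645 40 t [-0.2173 -0.2133 -0.1915] z [0.1286 0.1515 0.1557]
-0.64 29 t [-0.2195 -0.214  -0.1923] z [0.1255 0.1512 0.1571]
-0.635 71 t [-0.2202 -0.2121 -0.1867] z [0.1243 0.1514 0.1587]
-0.63 28 t [-0.2204 -0.2102 -0.1926] z [0.1317 0.1476 0.1509]
-0.625 28 t [-0.2135 -0.2089 -0.1934] z [0.1303 0.147  0.1516]
-0.62 35 t [-0.2144 -0.209  -0.1931] z [0.1337 0.1478 0.1538]
-0.615 28 t [-0.2131 -0.2103 -0.1947] z [0.1316 0.1474 0.1504]
-0.61 27 t [-0.2125 -0.207  -0.1952] z [0.132  0.145  0.1502]
-0.605 15 t [-0.2092 -0.2037 -0.1985] z [0.135  0.1439 0.1486]
[[-0.001 -0.931  0.365]
 [-0.001  0.365  0.931]
 [-1.     0.    -0.001]]
```

```bash
cat >> h.py <<'E'
def rows(target,yaw,n,pad=True,g=85,rvec=True):
    """straight rows for a downward tool: TCP target (world), yaw (deg) of tool z"""
    st=get_state();M=Rq(st['ee_rot']);y=np.deg2rad(yaw);z=np.array([np.cos(y),np.sin(y),0]);x=np.array([0,0,-1.])
    T=R.from_matrix(np.stack([x,np.cross(z,x),z],1));rv=(M.inv()*T).as_rotvec();d=(np.array(target)-st['position'])
    print('clock',st['clock'],'dist',np.linalg.norm(d).round(4),'rot deg',np.rad2deg(rv).round(2))
    for i in range(n):
        Mi=M*R.from_rotvec(rv*i/n);print({'dp':(Mi.inv().apply(d/n)/.12).round(3).tolist(),'angular':(rv/n/(np.pi/2)).round(3).tolist(),'gripper':g})
E
python3 -c "
from h import *
rows([.49,-.03,.27],-4.96,14)"
```

```text
clock 0.15 dist 0.6319 rot deg [ 7.354e+01 -8.000e-02  4.000e-02]
{'dp': [-0.023, -0.278, -0.252], 'angular': [0.058, -0.0, 0.0], 'gripper': 85}
{'dp': [-0.023, -0.3, -0.226], 'angular': [0.058, -0.0, 0.0], 'gripper': 85}
{'dp': [-0.023, -0.319, -0.197], 'angular': [0.058, -0.0, 0.0], 'gripper': 85}
{'dp': [-0.023, -0.336, -0.167], 'angular': [0.058, -0.0, 0.0], 'gripper': 85}
{'dp': [-0.023, -0.35, -0.136], 'angular': [0.058, -0.0, 0.0], 'gripper': 85}
{'dp': [-0.023, -0.361, -0.103], 'angular': [0.058, -0.0, 0.0], 'gripper': 85}
{'dp': [-0.023, -0.369, -0.07], 'angular': [0.058, -0.0, 0.0], 'gripper': 85}
{'dp': [-0.023, -0.374, -0.036], 'angular': [0.058, -0.0, 0.0], 'gripper': 85}
{'dp': [-0.023, -0.375, -0.001], 'angular': [0.058, -0.0, 0.0], 'gripper': 85}
{'dp': [-0.023, -0.374, 0.033], 'angular': [0.058, -0.0, 0.0], 'gripper': 85}
{'dp': [-0.023, -0.369, 0.067], 'angular': [0.058, -0.0, 0.0], 'gripper': 85}
{'dp': [-0.023, -0.362, 0.101], 'angular': [0.058, -0.0, 0.0], 'gripper': 85}
{'dp': [-0.023, -0.351, 0.134], 'angular': [0.058, -0.0, 0.0], 'gripper': 85}
{'dp': [-0.023, -0.337, 0.165], 'angular': [0.058, -0.0, 0.0], 'gripper': 85}
```

Emit:
{"op": "arm_command", "data": {
  "series": [
    {"dp": [-0.02,-0.28,-0.25],"angular": [0.058,0,0],"gripper": 85},
    {"dp": [-0.02,-0.3,-0.23],"angular": [0.058,0,0],"gripper": 85},
    {"dp": [-0.02,-0.32,-0.2],"angular": [0.058,0,0],"gripper": 85},
    {"dp": [-0.02,-0.34,-0.17],"angular": [0.058,0,0],"gripper": 85},
    {"dp": [-0.02,-0.35,-0.14],"angular": [0.058,0,0],"gripper": 85},
    {"dp": [-0.02,-0.36,-0.1],"angular": [0.058,0,0],"gripper": 85},
    {"dp": [-0.02,-0.37,-0.07],"angular": [0.058,0,0],"gripper": 85},
    {"dp": [-0.02,-0.37,-0.04],"angular": [0.058,0,0],"gripper": 85}
  ]
}}

```text
clock: 1.15
position: [0.3698, 0.2023, 0.2482]
ee_rot: [0.688, -0.159, 0.69, 0.157]
contact_force: [-0.2, -0.5, -0.5]
width: 0.0853
```

```bash
python3 -c "
from h import *
rows([.49,-.03,.27],-4.96,8);print(get_state()['position'],get_state()['contact_force'])"
```

```text
clock 1.15 dist 0.2625 rot deg [30.81 -0.13  0.18]
{'dp': [-0.022, -0.272, 0.007], 'angular': [0.043, -0.0, 0.0], 'gripper': 85}
{'dp': [-0.022, -0.271, 0.025], 'angular': [0.043, -0.0, 0.0], 'gripper': 85}
{'dp': [-0.022, -0.269, 0.044], 'angular': [0.043, -0.0, 0.0], 'gripper': 85}
{'dp': [-0.022, -0.265, 0.062], 'angular': [0.043, -0.0, 0.0], 'gripper': 85}
{'dp': [-0.022, -0.261, 0.079], 'angular': [0.043, -0.0, 0.0], 'gripper': 85}
{'dp': [-0.023, -0.255, 0.097], 'angular': [0.043, -0.0, 0.0], 'gripper': 85}
{'dp': [-0.023, -0.248, 0.113], 'angular': [0.043, -0.0, 0.0], 'gripper': 85}
{'dp': [-0.023, -0.239, 0.13], 'angular': [0.043, -0.0, 0.0], 'gripper': 85}
[0.36977893 0.20227902 0.24818769] [-0.23626247 -0.5036748  -0.50907533]
```

Reaches well.

Emit:
{"op": "arm_command", "data": {
  "series": [
    {"dp": [-0.02,-0.28,0.01],"angular": [0.044,0,0],"gripper": 85},
    {"dp": [-0.02,-0.28,0.03],"angular": [0.044,0,0],"gripper": 85},
    {"dp": [-0.02,-0.28,0.04],"angular": [0.044,0,0],"gripper": 85},
    {"dp": [-0.02,-0.27,0.06],"angular": [0.044,0,0],"gripper": 85},
    {"dp": [-0.02,-0.26,0.08],"angular": [0.044,0,0],"gripper": 85},
    {"dp": [-0.02,-0.26,0.1],"angular": [0.043,0,0],"gripper": 85},
    {"dp": [-0.03,-0.25,0.11],"angular": [0.043,0,0],"gripper": 85},
    {"dp": [-0.03,-0.24,0.13],"angular": [0.043,0,0],"gripper": 85}
  ]
}}

```text
clock: 2.15
position: [0.4895, -0.0456, 0.2694]
ee_rot: [0.704, 0.041, 0.707, -0.043]
contact_force: [0.3, 0.7, 0.2]
width: 0.0846
```

```bash
python3 - <<'E'
from h import *
im,st=snap('wrist','wrist1');P=cloud(im,st);lat(P,im,(slice(0,480),slice(0,640)),'wrist');print(st['position'],st['contact_force'])
H,S,V=cv2.split(cv2.cvtColor(im['image'],cv2.COLOR_BGR2HSV));m=(H>3)&(H<18)&(S>170)&(V>90)&(P[...,2]>.12)&(P[...,2]<.2)
q=P[m];print(len(q),'orange u',np.percentile(q@u,[1,50,99]).round(4),'v',np.percentile(q@v,[1,50,99]).round(4))
b=q[q@u>-.022];print('button v',np.percentile(b@v,[1,5,50]).round(4),'u',np.percentile(b@u,[1,99]).round(4),b[:,2].max())
rows([.49,-.03,.27],-4.96,1)
E
```

```text
wrist u [-0.0466 -0.0441 -0.0185  0.0086  0.0101] v [-0.5034 -0.5016 -0.4984 -0.487  -0.4755 -0.4735 -0.473 ] z [0.1788 0.1806 0.1818]
[ 0.48952254 -0.04556872  0.26941723] [0.29670853 0.734653   0.20689599]
753 orange u [-0.0608 -0.0091  0.0026] v [-0.5154 -0.5081 -0.503 ]
button v [-0.5155 -0.5147 -0.5092] u [-0.0207  0.0027] 0.17722158882148978
clock 2.2 dist 0.0197 rot deg [-2.04 -0.03  0.43]
{'dp': [-0.004, 0.16, -0.038], 'angular': [-0.023, -0.0, 0.005], 'gripper': 85}
```

View pics/wrist1.png

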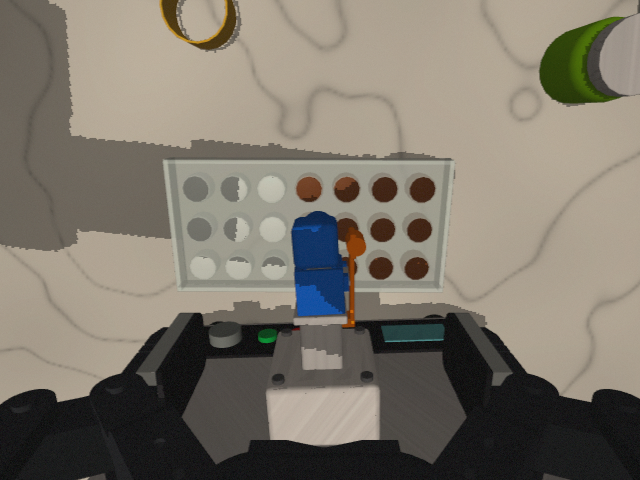

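The wrist view shows the nozzle at (318,260), its button at (355,243), straight under the tool and clear of the fingers. The wrist's lateral value (v ≈ -0.488) matches the mean of the other two cameras. Next I go down.

```bash
python3 -c "
from h import *
rows([.4897,-.0485,.144],-4.96,6)"
```

```text
clock 2.2 dist 0.1257 rot deg [-2.04 -0.03  0.43]
{'dp': [0.175, 0.002, -0.004], 'angular': [-0.004, -0.0, 0.001], 'gripper': 85}
{'dp': [0.175, 0.002, -0.004], 'angular': [-0.004, -0.0, 0.001], 'gripper': 85}
{'dp': [0.175, 0.002, -0.004], 'angular': [-0.004, -0.0, 0.001], 'gripper': 85}
{'dp': [0.175, 0.002, -0.004], 'angular': [-0.004, -0.0, 0.001], 'gripper': 85}
{'dp': [0.175, 0.002, -0.004], 'angular': [-0.004, -0.0, 0.001], 'gripper': 85}
{'dp': [0.175, 0.001, -0.004], 'angular': [-0.004, -0.0, 0.001], 'gripper': 85}
```

Emit:
{"op": "arm_command", "data": {
  "series": [
    {"dp": [0.17,0.002,-0.004],"angular": [-0.004,0,0.001],"gripper": 85},
    {"dp": [0.17,0.002,-0.004],"angular": [-0.004,0,0.001],"gripper": 85},
    {"dp": [0.17,0.002,-0.004],"angular": [-0.004,0,0.001],"gripper": 85},
    {"dp": [0.17,0.002,-0.004],"angular": [-0.004,0,0.001],"gripper": 70},
    {"dp": [0.17,0.002,-0.004],"angular": [-0.004,0,0.001],"gripper": 60},
    {"dp": [0.17,0,-0.004],"angular": [-0.004,0,0.001],"gripper": 55},
    {"dp": [0,0,0],"angular": [0,0,0],"gripper": 55},
    {"dp": [0,0,0],"angular": [0,0,0],"gripper": 55}
  ],
  "grip_force": 20
}}

```text
clock: 3.2
position: [0.489, -0.0494, 0.143]
ee_rot: [0.706, 0.031, 0.707, -0.029]
contact_force: [0.4, 0.4, 0.8]
width: 0.0549
```

```bash
python3 - <<'E'
from h import *
rows([.4897,-.0485,.1445],-4.96,1)
im,st=snap('wrist','wrist2');print(st['position'],st['contact_force'],st['moment'],st['width'])
P=cloud(im,st);lat(P,im,(slice(0,480),slice(0,640)),'w')
H,S,V=cv2.split(cv2.cvtColor(im['image'],cv2.COLOR_BGR2HSV));m=(H>3)&(H<18)&(S>170)&(V>70)&(P[...,2]>.12)&(P[...,2]<.2)
q=P[m];print(len(q),'orange u',np.percentile(q@u,[1,50,99]).round(4),'v',np.percentile(q@v,[1,50,99]).round(4),'tcp u,v',st['position']@u,st['position']@v)
E
```

```text
clock 3.2 dist 0.0019 rot deg [ 0.08 -0.12 -0.14]
{'dp': [-0.013, 0.008, 0.005], 'angular': [0.001, -0.001, -0.002], 'gripper': 85}
[ 0.48900137 -0.04939588  0.14295702] [0.44189929 0.40366022 0.76288901] [0.00902323 0.0092484  0.0068424 ] 0.054888202885132825
w u [-0.0302 -0.028  -0.0084  0.0097  0.0104] v [-0.5038 -0.5014 -0.4979 -0.4868 -0.4754 -0.4732 -0.4725] z [0.1775 0.1801 0.1814]
2592 orange u [-0.0355 -0.0037  0.0029] v [-0.5158 -0.5085 -0.5045] tcp u,v -0.00691449319861742 -0.4914648073572013
```

View pics/wrist2.png

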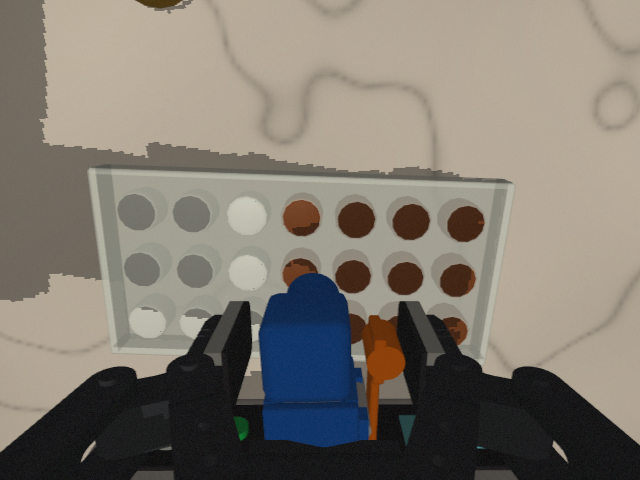

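Right finger and button (400,355), left finger and flat face (255,360): the fingers straddle the head well. Computed centre offset is only about 0.5 mm, so I shift by that and close in stages, watching the side force.

Emit:
{"op": "arm_command", "data": {
  "series": [
    {"dp": [0,0,0.004],"angular": [0,0,0],"gripper": 50},
    {"dp": [0,0,0],"angular": [0,0,0],"gripper": 47},
    {"dp": [0,0,0],"angular": [0,0,0],"gripper": 45},
    {"dp": [0,0,0],"angular": [0,0,0],"gripper": 44},
    {"dp": [0,0,0],"angular": [0,0,0],"gripper": 43},
    {"dp": [0,0,0],"angular": [0,0,0],"gripper": 42},
    {"dp": [0,0,0],"angular": [0,0,0],"gripper": 42},
    {"dp": [0,0,0],"angular": [0,0,0],"gripper": 42}
  ],
  "grip_force": 20
}}

```text
clock: 4.25
position: [0.4908, -0.0492, 0.1449]
ee_rot: [0.707, 0.031, 0.706, -0.029]
contact_force: [0.5, 1.1, -0.2]
width: 0.0421
```

```bash
cat > s.py <<'E'
from h import *
st=get_state();p=st['position'];f=st['contact_force']
print('t',st['clock'],'pos',p.round(4),'F',f.round(2),'M',st['moment'].round(3),'w',round(st['width'],4),'| F tool',Rq(st['ee_rot']).inv().apply(f).round(2))
E
python3 s.py
```

```text
t 4.25 pos [ 0.4908 -0.0492  0.1449] F [ 0.5   1.1  -0.16] M [ 0.091 -0.039  0.014] w 0.0421 | F tool [0.16 1.14 0.41]
```

Emit:
{"op": "arm_command", "data": {
  "series": [
    {"dp": [0,0,0],"angular": [0,0,0],"gripper": 41},
    {"dp": [0,0,0],"angular": [0,0,0],"gripper": 40},
    {"dp": [0,0,0],"angular": [0,0,0],"gripper": 39},
    {"dp": [0,0,0],"angular": [0,0,0],"gripper": 38},
    {"dp": [0,0,0],"angular": [0,0,0],"gripper": 36},
    {"dp": [0,0,0],"angular": [0,0,0],"gripper": 34},
    {"dp": [0,0,0],"angular": [0,0,0],"gripper": 34},
    {"dp": [0,0,0],"angular": [0,0,0],"gripper": 34}
  ],
  "grip_force": 30
}}

```text
clock: 5.25
position: [0.4901, -0.0485, 0.1453]
ee_rot: [0.707, 0.031, 0.706, -0.029]
contact_force: [-0.4, 2.4, 2.7]
width: 0.0376
```

```bash
python3 s.py
```

```text
t 5.25 pos [ 0.4901 -0.0485  0.1453] F [-0.36  2.45  2.67] M [0.236 0.153 0.031] w 0.0376 | F tool [-2.66  2.42 -0.57]
```

Width 37.6 mm means the button is in, and forces are small. I pull straight off along tool +y.

Emit:
{"op": "arm_command", "data": {
  "series": [
    {"dp": [0,0.025,0],"angular": [0,0,0],"gripper": 34},
    {"dp": [0,0.025,0],"angular": [0,0,0],"gripper": 34},
    {"dp": [0,0.03,0],"angular": [0,0,0],"gripper": 34},
    {"dp": [0,0.03,0],"angular": [0,0,0],"gripper": 34},
    {"dp": [0,0.03,0],"angular": [0,0,0],"gripper": 34},
    {"dp": [0,0.03,0],"angular": [0,0,0],"gripper": 34},
    {"dp": [0,0.03,0],"angular": [0,0,0],"gripper": 34},
    {"dp": [0,0.03,0],"angular": [0,0,0],"gripper": 34}
  ]
}}

```text
clock: 6.25
position: [0.4924, -0.0204, 0.1441]
ee_rot: [0.707, 0.03, 0.706, -0.029]
contact_force: [0.2, 0.2, -3.0]
width: 0.0377
```

```bash
python3 s.py; python3 -c "
from h import *
p=get_state()['position'];print(p@u,p@v);rows(p,-4.96,1)"
```

```text
t 6.25 pos [ 0.4924 -0.0204  0.1441] F [ 0.23  0.18 -2.96] M [ 0.053 -0.021  0.041] w 0.0377 | F tool [2.96 0.2  0.21]
0.022230610935052963 -0.4923917596275516
clock 6.25 dist 0.0 rot deg [ 0.11  0.   -0.07]
{'dp': [0.0, 0.0, 0.0], 'angular': [0.001, 0.0, -0.001], 'gripper': 85}
```

Emit:
{"op": "arm_command", "data": {
  "series": [
    {"dp": [0,0.04,0],"angular": [0,0,0],"gripper": 34},
    {"dp": [0,0.05,0],"angular": [0,0,0],"gripper": 34},
    {"dp": [0,0.06,0],"angular": [0,0,0],"gripper": 34},
    {"dp": [0,0.07,0],"angular": [0,0,0],"gripper": 34},
    {"dp": [0,0.08,0],"angular": [0,0,0],"gripper": 34},
    {"dp": [0,0.08,0],"angular": [0,0,0],"gripper": 34},
    {"dp": [0,0,0],"angular": [0,0,0],"gripper": 34},
    {"dp": [0,0,0],"angular": [0,0,0],"gripper": 34}
  ]
}}

```text
clock: 7.25
position: [0.4966, 0.0292, 0.1441]
ee_rot: [0.707, 0.03, 0.706, -0.029]
contact_force: [0.6, -0.2, -2.2]
width: 0.0375
```

```bash
python3 s.py; python3 - <<'E'
from h import *
im,st=snap('wrist','wrist3');im2,_=snap('side','side3')
M=Rq(st['ee_rot']);P=cloud(im,st);Q=(P-st['position'])@M.as_matrix()   # tool coords
H,S,V=cv2.split(cv2.cvtColor(im['image'],cv2.COLOR_BGR2HSV));m=(H>100)&(H<130)&(S>150)&(V>40)&(im['depth']>0)
q=Q[m];print('blue tool x',np.percentile(q[:,0],[1,10,50]).round(4),'y',np.percentile(q[:,1],[1,50,99]).round(4),'z',np.percentile(q[:,2],[1,50,99]).round(4))
# orientation of top face: plane fit and side edges
t=q[q[:,0]<np.percentile(q[:,0],10)+.0025];c=t.mean(0);n=np.linalg.svd(t-c)[2][2];print('top n',n.round(3),len(t))
for lo in np.arange(-.03,.015,.005):
    r=t[(t[:,1]>lo)&(t[:,1]<lo+.005)]
    if len(r)>20:print(round(lo,3),len(r),np.percentile(r[:,2],[1,99]).round(4),np.median(r[:,0]).round(4))
c=np.hstack([cv2.resize(im['image'],(400,300)),cv2.resize(im2['image'][110:245,290:470],(400,300))]);cv2.imwrite('pics/c3.png',c)
E
```

```text
t 7.25 pos [0.4966 0.0292 0.1441] F [ 0.62 -0.15 -2.23] M [-0.024 -0.049  0.008] w 0.0375 | F tool [ 2.23 -0.1   0.63]
blue tool x [-0.0366 -0.0358 -0.0341] y [-0.0257  0.0013  0.0166] z [-0.0187 -0.0043  0.0119]
top n [-0.999  0.043  0.003] 9443
-0.03 200 [-0.0094  0.0124] -0.0356
-0.025 1250 [-0.019   0.0127] -0.0356
-0.02 1295 [-0.0189  0.0128] -0.0356
-0.015 1320 [-0.0188  0.0098] -0.0353
-0.01 862 [-0.0176  0.0069] -0.0343
-0.005 1096 [-0.0177  0.0071] -0.0344
0.0 1108 [-0.0178  0.007 ] -0.0343
0.005 1141 [-0.0174  0.0072] -0.0343
0.01 1095 [-0.0175  0.0069] -0.0341
```

View pics/c3.png

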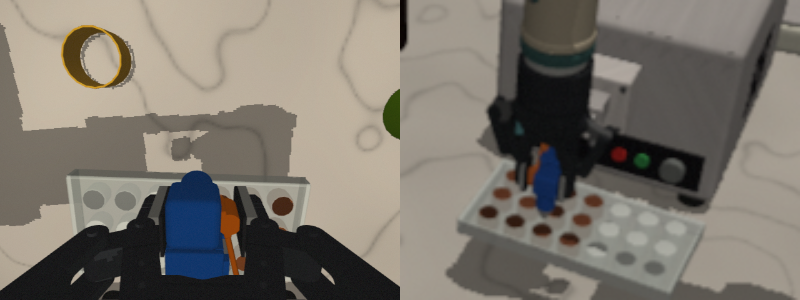

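The nozzle is held straight (left), free of the machine (right). Now I carry it to a stand-off in front of the rinse spigot, turning by about +101°.

```bash
python3 - <<'E'
from h import *
im=ld('wrist2')
# compare far-face edge before grip (nozzle aligned on socket): pose at that moment
pos=np.array([.48900137,-.04939588,.14295702])
st=get_state();st=dict(st);st['position']=pos;st['ee_rot']=np.array([.706,.031,.707,-.029]);P=cloud(im,st);Q=(P-pos)@Rq(st['ee_rot']).as_matrix()
H,S,V=cv2.split(cv2.cvtColor(im['image'],cv2.COLOR_BGR2HSV));m=(H>100)&(H<130)&(S>150)&(V>40)&(im['depth']>0);q=Q[m]
t=q[q[:,0]<np.percentile(q[:,0],10)+.0025]
for lo in np.arange(-.03,.015,.005):
    r=t[(t[:,1]>lo)&(t[:,1]<lo+.005)]
    if len(r)>20:print(round(lo,3),np.percentile(r[:,2],[1,99]).round(4),np.median(r[:,0]).round(4))
rows([.485,.258,.14],96.1,16)
E
```

```text
-0.025 [-0.0188  0.0131] -0.0382
-0.02 [-0.019  0.013] -0.0382
-0.015 [-0.0191  0.0101] -0.038
-0.01 [-0.0178  0.008 ] -0.0369
-0.005 [-0.0184  0.0064] -0.0371
0.0 [-0.0185  0.0063] -0.037
0.005 [-0.0186  0.0063] -0.037
0.01 [-0.0186  0.0061] -0.0369
clock 7.35 dist 0.2293 rot deg [-1.0091e+02  1.0000e-01 -7.0000e-02]
{'dp': [0.002, 0.118, -0.016], 'angular': [-0.07, 0.0, -0.0], 'gripper': 85}
{'dp': [0.002, 0.119, -0.003], 'angular': [-0.07, 0.0, -0.0], 'gripper': 85}
{'dp': [0.002, 0.119, 0.01], 'angular': [-0.07, 0.0, -0.0], 'gripper': 85}
{'dp': [0.002, 0.117, 0.023], 'angular': [-0.07, 0.0, -0.0], 'gripper': 85}
{'dp': [0.002, 0.114, 0.036], 'angular': [-0.07, 0.0, -0.0], 'gripper': 85}
{'dp': [0.002, 0.109, 0.048], 'angular': [-0.07, 0.0, -0.0], 'gripper': 85}
{'dp': [0.002, 0.103, 0.06], 'angular': [-0.07, 0.0, -0.0], 'gripper': 85}
{'dp': [0.002, 0.096, 0.071], 'angular': [-0.07, 0.0, -0.0], 'gripper': 85}
{'dp': [0.002, 0.088, 0.081], 'angular': [-0.07, 0.0, -0.0], 'gripper': 85}
{'dp': [0.002, 0.078, 0.09], 'angular': [-0.07, 0.0, -0.0], 'gripper': 85}
{'dp': [0.002, 0.068, 0.098], 'angular': [-0.07, 0.0, -0.0], 'gripper': 85}
{'dp': [0.002, 0.057, 0.105], 'angular': [-0.07, 0.0, -0.0], 'gripper': 85}
{'dp': [0.002, 0.045, 0.111], 'angular': [-0.07, 0.0, -0.0], 'gripper': 85}
{'dp': [0.002, 0.032, 0.115], 'angular': [-0.07, 0.0, -0.0], 'gripper': 85}
{'dp': [0.002, 0.02, 0.118], 'angular': [-0.07, 0.0, -0.0], 'gripper': 85}
{'dp': [0.002, 0.006, 0.119], 'angular': [-0.07, 0.0, -0.0], 'gripper': 85}
```

Emit:
{"op": "arm_command", "data": {
  "series": [
    {"dp": [0,0.12,-0.016],"angular": [-0.07,0,0],"gripper": 34},
    {"dp": [0,0.12,-0.003],"angular": [-0.07,0,0],"gripper": 34},
    {"dp": [0,0.12,0.01],"angular": [-0.07,0,0],"gripper": 34},
    {"dp": [0,0.117,0.023],"angular": [-0.07,0,0],"gripper": 34},
    {"dp": [0,0.114,0.036],"angular": [-0.07,0,0],"gripper": 34},
    {"dp": [0,0.11,0.048],"angular": [-0.07,0,0],"gripper": 34},
    {"dp": [0,0.103,0.06],"angular": [-0.07,0,0],"gripper": 34},
    {"dp": [0,0.096,0.07],"angular": [-0.07,0,0],"gripper": 34}
  ]
}}

```text
clock: 8.35
position: [0.4901, 0.1432, 0.1442]
ee_rot: [0.649, -0.281, 0.649, 0.281]
contact_force: [-0.0, -0.7, -1.9]
width: 0.0375
```

Emit:
{"op": "arm_command", "data": {
  "series": [
    {"dp": [0,0.088,0.08],"angular": [-0.07,0,0],"gripper": 34},
    {"dp": [0,0.078,0.09],"angular": [-0.07,0,0],"gripper": 34},
    {"dp": [0,0.068,0.098],"angular": [-0.07,0,0],"gripper": 34},
    {"dp": [0,0.057,0.105],"angular": [-0.07,0,0],"gripper": 34},
    {"dp": [0,0.045,0.11],"angular": [-0.07,0,0],"gripper": 34},
    {"dp": [0,0.032,0.115],"angular": [-0.07,0,0],"gripper": 34},
    {"dp": [0,0.02,0.118],"angular": [-0.07,0,0],"gripper": 34},
    {"dp": [0,0.006,0.12],"angular": [-0.07,0,0],"gripper": 34}
  ]
}}

```text
clock: 9.35
position: [0.4809, 0.2581, 0.1439]
ee_rot: [-0.46, 0.537, -0.461, -0.536]
contact_force: [0.2, -0.4, -1.0]
width: 0.0379
```

```bash
python3 s.py; python3 -c "
from h import *
rows([.516,.2617,.1184],96.1,5)"
```

```text
t 9.35 pos [0.4809 0.2581 0.1439] F [ 0.19 -0.42 -0.97] M [ 0.009  0.012 -0.004] w 0.0379 | F tool [ 0.97 -0.12 -0.44]
clock 9.35 dist 0.0435 rot deg [ 2.63 -0.07  0.  ]
{'dp': [0.042, -0.059, -0.003], 'angular': [0.006, -0.0, 0.0], 'gripper': 85}
{'dp': [0.042, -0.059, -0.002], 'angular': [0.006, -0.0, 0.0], 'gripper': 85}
{'dp': [0.042, -0.059, -0.002], 'angular': [0.006, -0.0, 0.0], 'gripper': 85}
{'dp': [0.042, -0.059, -0.001], 'angular': [0.006, -0.0, 0.0], 'gripper': 85}
{'dp': [0.042, -0.059, -0.001], 'angular': [0.006, -0.0, 0.0], 'gripper': 85}
```

Emit:
{"op": "arm_command", "data": {
  "series": [
    {"dp": [0.042,-0.06,-0.003],"angular": [0.005,0,0],"gripper": 34},
    {"dp": [0.042,-0.06,-0.002],"angular": [0.005,0,0],"gripper": 34},
    {"dp": [0.042,-0.06,-0.002],"angular": [0.005,0,0],"gripper": 34},
    {"dp": [0.042,-0.06,-0.001],"angular": [0.005,0,0],"gripper": 34},
    {"dp": [0.042,-0.06,-0.001],"angular": [0.004,0,0],"gripper": 34},
    {"dp": [0,0,0],"angular": [0,0,0],"gripper": 34},
    {"dp": [0,0,0],"angular": [0,0,0],"gripper": 34},
    {"dp": [0,0,0],"angular": [0,0,0],"gripper": 34}
  ]
}}

```text
clock: 10.35
position: [0.52, 0.2598, 0.116]
ee_rot: [-0.472, 0.526, -0.474, -0.525]
contact_force: [-0.5, 0.5, -1.6]
width: 0.0377
```

```bash
python3 s.py; python3 - <<'E'
from h import *
rows([.516,.2617,.1184],96.1,1)
crops=[]
st=get_state();p=st['position'];M=Rq(st['ee_rot'])
a=np.deg2rad(186.1);ax=np.array([np.cos(a),np.sin(a)]);ay=np.array([-ax[1],ax[0]])
mo=p+M.apply([-.0206,-.042,-.0038]);print('mouth est s,t,z',mo[:2]@ax,mo[:2]@ay,mo[2])
for n in['scene','side']:
    im,_=snap(n,n+'4');P=cloud(im);C=im['view'];q=C@np.r_[mo,1];K=im['mtx'];uu=int(K[0,0]*q[0]/-q[2]+K[0,2]);vv=int(-K[1,1]*q[1]/-q[2]+K[1,2]);print(n,uu,vv)
    H,S,V=cv2.split(cv2.cvtColor(im['image'],cv2.COLOR_BGR2HSV));ok=im['depth']>0
    m=(H>100)&(H<130)&(S>150)&(V>40)&ok;near=np.linalg.norm(P-mo,axis=2)<.09
    for nm,mm in[('noz',m&near),('spig',ok&near&~m&(S<90)&(P[...,2]>.1)&(P[...,0]>.57))]:
        q=P[mm];s=q[:,:2]@ax;t=q[:,:2]@ay
        for lo in np.arange(-.65,-.48,.007):
            k=(s>=lo)&(s<lo+.007)
            if k.sum()>15:print(nm,round(lo,3),k.sum(),'t',np.percentile(t[k],[2,50,98]).round(4),'z',np.percentile(q[k,2],[2,50,98]).round(4))
    crops.append(cv2.resize(im['image'][vv-50:vv+50,uu-66:uu+67],(400,300),interpolation=2))
cv2.imwrite('pics/c4.png',np.hstack(crops))
E
```

```text
t 10.35 pos [0.52   0.2598 0.116 ] F [-0.5   0.46 -1.57] M [ 0.027  0.008 -0.001] w 0.0377 | F tool [1.57 0.44 0.51]
clock 10.35 dist 0.005 rot deg [-0.04 -0.17 -0.08]
{'dp': [-0.02, 0.031, 0.019], 'angular': [-0.0, -0.002, -0.001], 'gripper': 85}
mouth est s,t,z -0.586671343728357 -0.199329161236804 0.13651549786720624
scene 360 218
noz -0.587 64 t [-0.2085 -0.1871 -0.179 ] z [0.122  0.1395 0.1505]
noz -0.58 46 t [-0.2068 -0.1831 -0.1788] z [0.1236 0.1432 0.1498]
noz -0.573 44 t [-0.2057 -0.1836 -0.1796] z [0.1241 0.1462 0.1499]
noz -0.566 48 t [-0.209  -0.1827 -0.1791] z [0.1239 0.1433 0.1491]
noz -0.559 29 t [-0.2052 -0.1898 -0.1748] z [0.1149 0.1461 0.1599]
spig -0.65 49 t [-0.2102 -0.19   -0.1853] z [0.1243 0.1425 0.1497]
spig -0.643 70 t [-0.2147 -0.1897 -0.1835] z [0.1214 0.1473 0.1538]
spig -0.636 31 t [-0.213  -0.1865 -0.183 ] z [0.121  0.1421 0.1537]
spig -0.629 38 t [-0.2098 -0.1924 -0.1883] z [0.1259 0.1425 0.1468]
spig -0.622 35 t [-0.209  -0.1924 -0.1886] z [0.1267 0.1405 0.1481]
spig -0.615 27 t [-0.2091 -0.1932 -0.19  ] z [0.1274 0.1399 0.1456]
side 294 257
noz -0.587 31 t [-0.2138 -0.2076 -0.1869] z [0.1359 0.151  0.1558]
noz -0.58 43 t [-0.2137 -0.2083 -0.189 ] z [0.1363 0.1511 0.1548]
noz -0.573 17 t [-0.2144 -0.2106 -0.1885] z [0.139  0.1511 0.1541]
noz -0.538 31 t [-0.2262 -0.2079 -0.1924] z [0.1078 0.1408 0.1671]
noz -0.531 29 t [-0.2308 -0.2101 -0.1926] z [0.1338 0.1488 0.1856]
spig -0.65 57 t [-0.2175 -0.2129 -0.1904] z [0.1278 0.1514 0.1552]
spig -0.643 45 t [-0.2168 -0.2136 -0.1915] z [0.1293 0.1513 0.1543]
spig -0.636 81 t [-0.2209 -0.2128 -0.1856] z [0.1241 0.1508 0.1583]
spig -0.629 43 t [-0.2146 -0.2091 -0.193 ] z [0.1297 0.1478 0.1523]
spig -0.622 42 t [-0.2149 -0.2106 -0.1929] z [0.1321 0.1486 0.1527]
spig -0.615 44 t [-0.2138 -0.2107 -0.1929] z [0.1329 0.1466 0.1513]
spig -0.608 28 t [-0.2105 -0.205  -0.1966] z [0.1344 0.1437 0.1487]
```

View pics/c4.png

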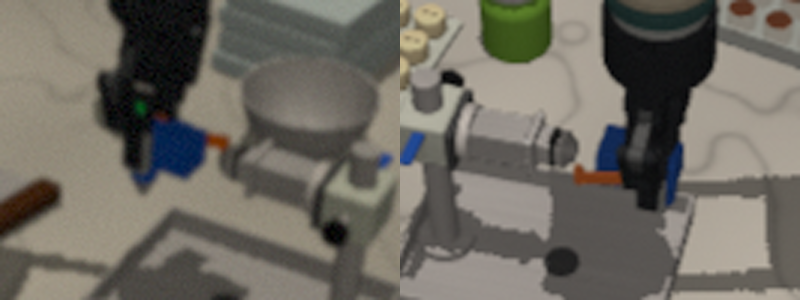

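Scene crop (left) and side crop (right) both show the nozzle mouth about 18 mm off the spigot tip. Measured against the spigot in the same pictures, the two views agree: the nozzle must go 5 mm along tool +z and 2 mm up.

```bash
python3 -c "
from h import *
rows([.5195,.2648,.118],96.1,2);rows([.5315,.2661,.118],96.1,6)"
```

```text
clock 10.45 dist 0.0053 rot deg [-0.03 -0.17 -0.06]
{'dp': [-0.008, -0.0, 0.021], 'angular': [-0.0, -0.001, -0.0], 'gripper': 85}
{'dp': [-0.008, -0.0, 0.021], 'angular': [-0.0, -0.001, -0.0], 'gripper': 85}
clock 10.45 dist 0.0132 rot deg [-0.03 -0.17 -0.06]
{'dp': [-0.003, -0.017, 0.007], 'angular': [-0.0, -0.0, -0.0], 'gripper': 85}
{'dp': [-0.003, -0.017, 0.007], 'angular': [-0.0, -0.0, -0.0], 'gripper': 85}
{'dp': [-0.003, -0.017, 0.007], 'angular': [-0.0, -0.0, -0.0], 'gripper': 85}
{'dp': [-0.003, -0.017, 0.007], 'angular': [-0.0, -0.0, -0.0], 'gripper': 85}
{'dp': [-0.003, -0.017, 0.007], 'angular': [-0.0, -0.0, -0.0], 'gripper': 85}
{'dp': [-0.003, -0.017, 0.007], 'angular': [-0.0, -0.0, -0.0], 'gripper': 85}
```

Emit:
{"op": "arm_command", "data": {
  "series": [
    {"dp": [-0.008,0,0.021],"angular": [0,0,0],"gripper": 34},
    {"dp": [-0.008,0,0.021],"angular": [0,0,0],"gripper": 34},
    {"dp": [0,-0.02,0],"angular": [0,0,0],"gripper": 34},
    {"dp": [0,-0.02,0],"angular": [0,0,0],"gripper": 34},
    {"dp": [0,-0.02,0],"angular": [0,0,0],"gripper": 34},
    {"dp": [0,-0.02,0],"angular": [0,0,0],"gripper": 34},
    {"dp": [0,-0.02,0],"angular": [0,0,0],"gripper": 34},
    {"dp": [0,0,0],"angular": [0,0,0],"gripper": 34}
  ]
}}

```text
clock: 11.45
position: [0.5323, 0.2668, 0.1185]
ee_rot: [-0.472, 0.527, -0.473, -0.525]
contact_force: [0.3, -0.6, -1.0]
width: 0.0374
```

```bash
cat >> s.py <<'E'
a=np.deg2rad(186.1);ax=np.array([np.cos(a),np.sin(a)]);ay=np.array([-ax[1],ax[0]])
mo=p+Rq(st['ee_rot']).apply([-.0206,-.042,-.0038]);print('mouth s,t,z',(mo[:2]@ax).round(4),(mo[:2]@ay).round(4),mo[2].round(4),'aim -.633 -.2043 .1385')
rows(p,96.1,1)
E
python3 s.py
```

```text
t 11.45 pos [0.5323 0.2668 0.1185] F [ 0.31 -0.58 -1.05] M [ 0.033 -0.003  0.013] w 0.0374 | F tool [ 1.05 -0.24 -0.61]
mouth s,t,z -0.5997 -0.205 0.1391 aim -.633 -.2043 .1385
clock 11.45 dist 0.0 rot deg [-0.02 -0.16 -0.01]
{'dp': [0.0, 0.0, 0.0], 'angular': [-0.0, -0.002, -0.0], 'gripper': 85}
```

Emit:
{"op": "arm_command", "data": {
  "series": [
    {"dp": [0,-0.012,-0.003],"angular": [0,0,0],"gripper": 34},
    {"dp": [0,-0.012,-0.003],"angular": [0,0,0],"gripper": 34},
    {"dp": [0,-0.012,0],"angular": [0,0,0],"gripper": 34},
    {"dp": [0,-0.012,0],"angular": [0,0,0],"gripper": 34},
    {"dp": [0,-0.012,0],"angular": [0,0,0],"gripper": 34},
    {"dp": [0,-0.012,0],"angular": [0,0,0],"gripper": 34},
    {"dp": [0,-0.012,0],"angular": [0,0,0],"gripper": 34},
    {"dp": [0,-0.012,0],"angular": [0,0,0],"gripper": 34}
  ]
}}

```text
clock: 12.45
position: [0.5444, 0.2673, 0.1185]
ee_rot: [-0.472, 0.526, -0.474, -0.525]
contact_force: [-0.3, -0.3, -2.6]
width: 0.0376
```

```bash
python3 s.py
```

```text
t 12.45 pos [0.5444 0.2673 0.1185] F [-0.27 -0.25 -2.59] M [-0.002  0.036 -0.013] w 0.0376 | F tool [ 2.59  0.3  -0.22]
mouth s,t,z -0.6117 -0.2042 0.1391 aim -.633 -.2043 .1385
clock 12.45 dist 0.0 rot deg [-0.02 -0.16 -0.03]
{'dp': [0.0, 0.0, 0.0], 'angular': [-0.0, -0.002, -0.0], 'gripper': 85}
```

Emit:
{"op": "arm_command", "data": {
  "series": [
    {"dp": [0,-0.01,0],"angular": [0,0,0],"gripper": 34},
    {"dp": [0,-0.01,0],"angular": [0,0,0],"gripper": 34},
    {"dp": [0,-0.01,0],"angular": [0,0,0],"gripper": 34},
    {"dp": [0,-0.01,0],"angular": [0,0,0],"gripper": 34},
    {"dp": [0,-0.01,0],"angular": [0,0,0],"gripper": 34},
    {"dp": [0,-0.01,0],"angular": [0,0,0],"gripper": 34},
    {"dp": [0,0,0],"angular": [0,0,0],"gripper": 34},
    {"dp": [0,0,0],"angular": [0,0,0],"gripper": 34}
  ]
}}

```text
clock: 13.45
position: [0.5514, 0.268, 0.1184]
ee_rot: [-0.472, 0.526, -0.474, -0.526]
contact_force: [-1.4, 0.4, -1.9]
width: 0.0373
```

```bash
python3 s.py
```

```text
t 13.45 pos [0.5514 0.268  0.1184] F [-1.45  0.39 -1.89] M [-0.028  0.081 -0.013] w 0.0373 | F tool [1.89 1.39 0.54]
mouth s,t,z -0.6188 -0.2042 0.139 aim -.633 -.2043 .1385
clock 13.45 dist 0.0 rot deg [-0.02 -0.16 -0.11]
{'dp': [0.0, 0.0, 0.0], 'angular': [-0.0, -0.002, -0.001], 'gripper': 85}
```

Drag of 1.4 N, lateral forces near zero, so the nozzle is on the spigot. I continue through the seal.

Emit:
{"op": "arm_command", "data": {
  "series": [
    {"dp": [0,-0.01,0],"angular": [0,0,0],"gripper": 34},
    {"dp": [0,-0.01,0],"angular": [0,0,0],"gripper": 34},
    {"dp": [0,-0.01,0],"angular": [0,0,0],"gripper": 34},
    {"dp": [0,-0.01,0],"angular": [0,0,0],"gripper": 34},
    {"dp": [0,-0.01,0],"angular": [0,0,0],"gripper": 34},
    {"dp": [0,-0.01,0],"angular": [0,0,0],"gripper": 34},
    {"dp": [0,-0.01,0],"angular": [0,0,0],"gripper": 34},
    {"dp": [0,0,0],"angular": [0,0,0],"gripper": 34}
  ]
}}

```text
clock: 14.45
position: [0.5589, 0.2689, 0.1185]
ee_rot: [0.471, -0.525, 0.475, 0.526]
contact_force: [-2.4, 0.1, 0.1]
width: 0.0377
```

```bash
python3 s.py
```

```text
t 14.45 pos [0.5589 0.2689 0.1185] F [-2.38  0.05  0.12] M [-0.05   0.237  0.002] w 0.0377 | F tool [-0.11  2.36  0.31]
mouth s,t,z -0.6264 -0.2042 0.1389 aim -.633 -.2043 .1385
clock 14.45 dist 0.0 rot deg [-0.02 -0.17 -0.27]
{'dp': [0.0, 0.0, 0.0], 'angular': [-0.0, -0.002, -0.003], 'gripper': 85}
```

Emit:
{"op": "arm_command", "data": {
  "series": [
    {"dp": [0,-0.008,0],"angular": [0,0,0],"gripper": 34},
    {"dp": [0,-0.008,0],"angular": [0,0,0],"gripper": 34},
    {"dp": [0,-0.008,0],"angular": [0,0,0],"gripper": 34},
    {"dp": [0,-0.008,0],"angular": [0,0,0],"gripper": 34},
    {"dp": [0,-0.008,0],"angular": [0,0,0],"gripper": 34},
    {"dp": [0,0,0],"angular": [0,0,0],"gripper": 34},
    {"dp": [0,0,0],"angular": [0,0,0],"gripper": 34},
    {"dp": [0,0,0],"angular": [0,0,0],"gripper": 34}
  ]
}}

```text
clock: 15.45
position: [0.5638, 0.2694, 0.1185]
ee_rot: [0.471, -0.525, 0.475, 0.526]
contact_force: [-1.6, 0.8, 0.6]
width: 0.0373
```

```bash
python3 s.py
```

```text
t 15.45 pos [0.5638 0.2694 0.1185] F [-1.64  0.78  0.57] M [-0.045  0.347  0.015] w 0.0373 | F tool [-0.57  1.55  0.95]
mouth s,t,z -0.6313 -0.2042 0.1389 aim -.633 -.2043 .1385
clock 15.45 dist 0.0 rot deg [-0.01 -0.17 -0.29]
{'dp': [0.0, 0.0, 0.0], 'angular': [-0.0, -0.002, -0.003], 'gripper': 85}
```

Emit:
{"op": "arm_command", "data": {
  "series": [
    {"dp": [0,-0.007,0],"angular": [0,0,0],"gripper": 34},
    {"dp": [0,-0.007,0],"angular": [0,0,0],"gripper": 34},
    {"dp": [0,-0.007,0],"angular": [0,0,0],"gripper": 34},
    {"dp": [0,-0.007,0],"angular": [0,0,0],"gripper": 34},
    {"dp": [0,0,0],"angular": [0,0,0],"gripper": 34},
    {"dp": [0,0,0],"angular": [0,0,0],"gripper": 34},
    {"dp": [0,0,0],"angular": [0,0,0],"gripper": 34},
    {"dp": [0,0,0],"angular": [0,0,0],"gripper": 34}
  ]
}}

```text
clock: 16.45
position: [0.5637, 0.2693, 0.1187]
ee_rot: [0.469, -0.524, 0.477, 0.528]
contact_force: [-4.3, -1.4, 1.6]
width: 0.0374
```

```bash
python3 s.py
```

```text
t 16.45 pos [0.5637 0.2693 0.1187] F [-4.3  -1.39  1.57] M [-0.052  0.481  0.091] w 0.0374 | F tool [-1.52  4.44 -0.93]
mouth s,t,z -0.6314 -0.2042 0.1388 aim -.633 -.2043 .1385
clock 16.45 dist 0.0 rot deg [ 0.01 -0.2  -0.69]
{'dp': [0.0, 0.0, 0.0], 'angular': [0.0, -0.002, -0.008], 'gripper': 85}
```

Emit:
{"op": "arm_command", "data": {
  "series": [
    {"dp": [0,0,0],"angular": [0,0,-0.003],"gripper": 34},
    {"dp": [0,0,0],"angular": [0,0,-0.003],"gripper": 34},
    {"dp": [0,0,0],"angular": [0,0,0],"gripper": 34},
    {"dp": [0,-0.008,0],"angular": [0,0,0],"gripper": 34},
    {"dp": [0,-0.01,0],"angular": [0,0,0],"gripper": 34},
    {"dp": [0,-0.012,0],"angular": [0,0,0],"gripper": 34},
    {"dp": [0,-0.012,0],"angular": [0,0,0],"gripper": 34},
    {"dp": [0,-0.012,0],"angular": [0,0,0],"gripper": 34}
  ]
}}

```text
clock: 17.45
position: [0.5638, 0.2693, 0.1187]
ee_rot: [0.467, -0.524, 0.478, 0.529]
contact_force: [-5.9, -1.0, 3.0]
width: 0.0373
```

```bash
python3 s.py
```

```text
t 17.45 pos [0.5638 0.2693 0.1187] F [-5.86 -0.96  2.96] M [-0.068  0.908  0.052] w 0.0373 | F tool [-2.86  5.98 -0.34]
mouth s,t,z -0.6315 -0.2042 0.1387 aim -.633 -.2043 .1385
clock 17.45 dist 0.0 rot deg [ 0.03 -0.26 -0.89]
{'dp': [0.0, 0.0, 0.0], 'angular': [0.0, -0.003, -0.01], 'gripper': 85}
```

It meets a firm stop: only 0.1 mm further at 6 N. A picture shows whether that is the flange.

```bash
python3 - <<'E'
from h import *
st=get_state();p=st['position'];mo=p+Rq(st['ee_rot']).apply([-.0206,-.042,-.0038])
cr=[]
for n in['scene','side']:
    im,_=snap(n,n+'5');q=im['view']@np.r_[mo,1];K=im['mtx'];uu=int(K[0,0]*q[0]/-q[2]+K[0,2]);vv=int(-K[1,1]*q[1]/-q[2]+K[1,2]);print(n,uu,vv)
    cr.append(cv2.resize(im['image'][vv-30:vv+30,uu-40:uu+40],(400,300),interpolation=2))
cv2.imwrite('pics/c5.png',np.hstack(cr))
E
```

```text
scene 378 222
side 273 255
```

View pics/c5.png

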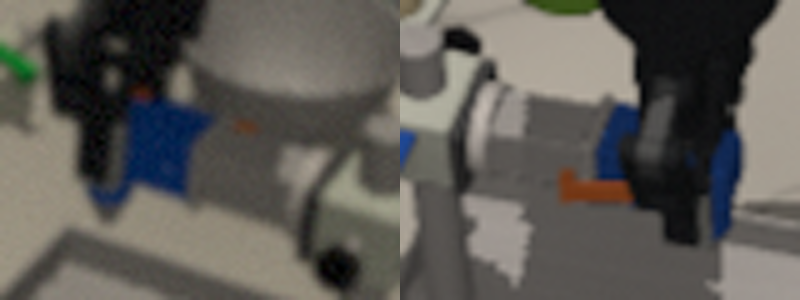

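The blue mouth touches the flange in both crops, with the orange hook reaching past it at about (570,185) in the side crop: home. I open slowly.

Emit:
{"op": "arm_command", "data": {
  "series": [
    {"dp": [0,-0.004,0],"angular": [0,0,-0.004],"gripper": 34},
    {"dp": [0,-0.004,0],"angular": [0,0,0],"gripper": 40},
    {"dp": [0,0,0],"angular": [0,0,0],"gripper": 42},
    {"dp": [0,0,0],"angular": [0,0,0],"gripper": 44},
    {"dp": [0,0,0],"angular": [0,0,0],"gripper": 46},
    {"dp": [0,0,0],"angular": [0,0,0],"gripper": 50},
    {"dp": [0,0,0],"angular": [0,0,0],"gripper": 54},
    {"dp": [0,0,0],"angular": [0,0,0],"gripper": 56}
  ]
}}

```text
clock: 18.55
position: [0.569, 0.2698, 0.1197]
ee_rot: [-0.471, 0.527, -0.474, -0.525]
contact_force: [0.4, -0.0, -0.3]
width: 0.056
```

```bash
python3 s.py; python3 - <<'E'
from h import *
im,st=snap('wrist','wrist6');im2,_=snap('side','side6')
cv2.imwrite('pics/c6.png',np.hstack([cv2.resize(im['image'],(400,300)),cv2.resize(im2['image'][225:285,233:313],(400,300),interpolation=2)]))
E
```

```text
t 18.55 pos [0.569  0.2698 0.1197] F [ 0.44 -0.   -0.27] M [-0.008  0.044  0.031] w 0.056 | F tool [ 0.27 -0.44 -0.05]
mouth s,t,z -0.6365 -0.2041 0.1403 aim -.633 -.2043 .1385
clock 18.55 dist 0.0 rot deg [ 0.02 -0.23 -0.05]
{'dp': [0.0, 0.0, 0.0], 'angular': [0.0, -0.003, -0.001], 'gripper': 85}
```

View pics/c6.png

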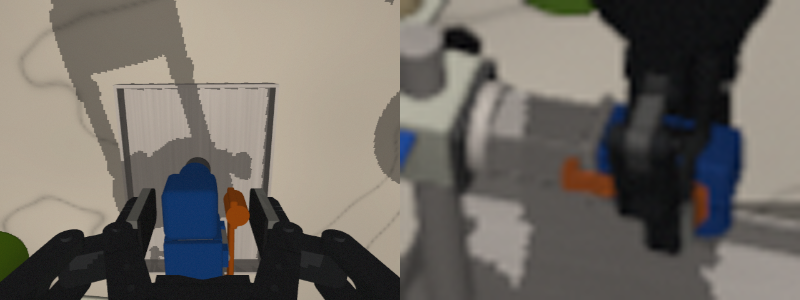

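The fingers are free and the nozzle stays on. I open wider, rise straight up and check the clip from above.

Emit:
{"op": "arm_command", "data": {
  "series": [
    {"dp": [0,0,0],"angular": [0,0,0],"gripper": 75},
    {"dp": [0,0,0],"angular": [0,0,0],"gripper": 80},
    {"dp": [-0.08,0,0],"angular": [0,0,0],"gripper": 80},
    {"dp": [-0.15,0,0],"angular": [0,0,0],"gripper": 80},
    {"dp": [-0.25,0,0],"angular": [0,0,0],"gripper": 80},
    {"dp": [-0.25,0,0],"angular": [0,0,0],"gripper": 80},
    {"dp": [-0.25,0.05,0],"angular": [0,0,0],"gripper": 80},
    {"dp": [-0.1,0.05,0],"angular": [0,0,0],"gripper": 80}
  ]
}}

```text
clock: 19.65
position: [0.5568, 0.269, 0.2549]
ee_rot: [-0.471, 0.527, -0.474, -0.525]
contact_force: [-1.0, -0.3, -0.1]
width: 0.0799
```

```bash
python3 s.py; python3 - <<'E'
from h import *
im,st=snap('wrist','wrist7');P=cloud(im,st);H,S,V=cv2.split(cv2.cvtColor(im['image'],cv2.COLOR_BGR2HSV));ok=(im['depth']>0)&(P[...,2]>.1)
a=np.deg2rad(186.1);ax=np.array([np.cos(a),np.sin(a)]);ay=np.array([-ax[1],ax[0]])
for nm,m in[('blue',(H>100)&(H<130)&(S>150)&(V>40)),('orange',(H>3)&(H<18)&(S>170)&(V>60))]:
    q=P[m&ok];q=q[np.linalg.norm(q[:,:2]-[.59,.265],axis=1)<.08];s=q[:,:2]@ax;t=q[:,:2]@ay
    print(nm,len(q),'s',np.percentile(s,[1,99]).round(4))
    for lo in np.arange(-.655,-.565,.008):
        k=(s>=lo)&(s<lo+.008)
        if k.sum()>10:print(round(lo,3),k.sum(),'t',np.percentile(t[k],[2,50,98]).round(4),'z',np.percentile(q[k,2],[50,98]).round(4))
b=im['image'];cv2.imwrite('pics/c7.png',cv2.resize(b[240:480,160:480],(640,480),interpolation=2))
E
```

```text
t 19.65 pos [0.5568 0.269  0.2549] F [-0.96 -0.3  -0.12] M [ 0.062 -0.011 -0.038] w 0.0799 | F tool [ 0.13  0.99 -0.2 ]
mouth s,t,z -0.6243 -0.2047 0.2755 aim -.633 -.2043 .1385
clock 19.65 dist 0.0 rot deg [ 0.02 -0.24 -0.07]
{'dp': [0.0, 0.0, 0.0], 'angular': [0.0, -0.003, -0.001], 'gripper': 85}
blue 4191 s [-0.6302 -0.5735]
-0.631 485 t [-0.2185 -0.2042 -0.1902] z [0.1544 0.1557]
-0.623 499 t [-0.2185 -0.2042 -0.1901] z [0.1544 0.1556]
-0.615 599 t [-0.2209 -0.2056 -0.1901] z [0.1543 0.1557]
-0.607 581 t [-0.2203 -0.2049 -0.1898] z [0.1538 0.1556]
-0.599 479 t [-0.2157 -0.203  -0.1902] z [0.1531 0.1545]
-0.591 513 t [-0.2156 -0.2024 -0.1898] z [0.1531 0.1544]
-0.583 620 t [-0.2152 -0.2025 -0.1899] z [0.1527 0.1545]
-0.575 408 t [-0.2143 -0.2028 -0.1905] z [0.1441 0.1528]
orange 708 s [-0.6443 -0.5811]
-0.647 72 t [-0.2259 -0.2232 -0.2191] z [0.1454 0.1465]
-0.639 50 t [-0.2259 -0.2244 -0.2231] z [0.1452 0.1466]
-0.631 42 t [-0.2257 -0.2246 -0.2235] z [0.1452 0.1466]
-0.623 45 t [-0.2256 -0.2247 -0.2234] z [0.1453 0.1463]
-0.615 41 t [-0.2254 -0.224  -0.2231] z [0.1452 0.1464]
-0.607 47 t [-0.2252 -0.2239 -0.2231] z [0.1453 0.1466]
-0.599 96 t [-0.2311 -0.2254 -0.2221] z [0.1481 0.1492]
-0.591 255 t [-0.2317 -0.2266 -0.2208] z [0.148  0.1493]
-0.583 60 t [-0.226  -0.224  -0.2221] z [0.144  0.1489]
```

View pics/c7.png

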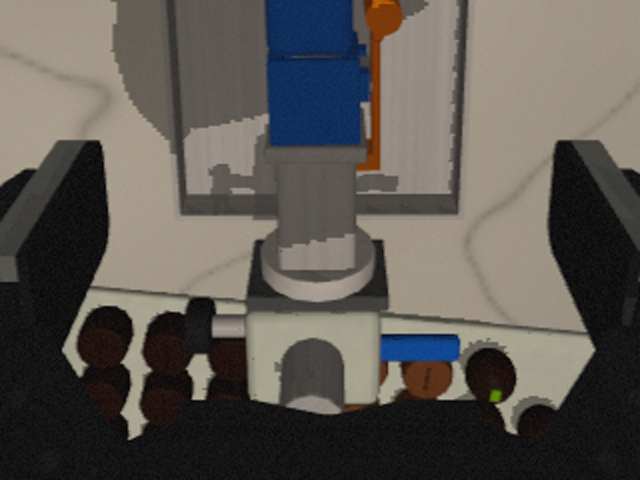

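The nozzle is flush against the flange at (315,148), in line with the spigot. The hook is tucked behind the flange at (370,160), and the clip lies within about 0.02 rad of parallel, so it is locked. Handing in.

```bash
python3 -c "
from h import *
print(np.abs(get_state()['qd']).max(),sign_off())"
```

```text
the job is handed in; nothing more can be done
0.04678845414988322 None
```

I drew the blue nozzle off the machine with its button held in, carried it over and slid it onto the rinse spigot, and the clip looks locked behind the flange. I handed the job in at about 20 s of the 61 s allowed; `sign_off` gives no verdict.

- **Fit:** at the end of the slide the nozzle met a firm stop, moving only 0.1 mm further at 6 N. The last wrist image shows the mouth flush on the flange and in line with the spigot. Its height is about 4 mm above the mark, where 6.5 mm is allowed.
- **Clip:** the clip lies within about 0.02 rad of parallel, with the hook visible 14 mm behind the mouth.
- **Forces:** the wrist force was about 6.7 N at most in the readings I took. It was not logged between readings, so short peaks are unknown. Grip force was set to 30 N.
- **Disagreements:** the two fixed cameras differed by about 4 mm on absolute position, so I took the final alignment from measurements within the same picture. They agreed with each other to about 1 mm.
- **Jump on release:** when the fingers opened, the tool moved about 5 mm forward as the pushing force let go. The nozzle stayed home.
- **Bystanders:** my path stayed clear of the other items, but I did not measure their positions again at the end.

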